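Wedge the rocking medicine chest

TASK

The low white drawer chest rocks on its one short foot. With the fingertips only, ease the grey wedge thin end first and squarely under that foot until the chest no longer rocks or dips there, without picking anything up, ramming the wedge, jacking the chest out of level, shoving it along or disturbing the other things. Finish while holding the test: fingertips still pressing down firmly (about 10 N) on the chest's top right above that foot, with the chest standing level on the wedge and its other feet.

Things in the scene. Friction and masses are not known exactly. Their poses are not given: they have to be found in the camera images.
- chest: Low white drawer chest, loose, 1.5 to 2.1 kg: 180 (x) x 250 (y) mm; underside 28, flat top 78 mm above the counter when level; a lip 12 mm wide along the top's +x edge rises to 90. Origin: centre of the footprint at the soles of the long feet, z up. Front (-x) has two fixed pulls standing out 16 mm. Four round-ended feet, 22 mm across, at x +-75, y +-110.
- corner (a point): Point on the chest's top straight above the short foot, at (-75, +110, 78) mm in its frame; press here or up to 15 mm nearer its middle. This foot is too short by an unknown 9 to 14 mm and hangs above the counter; the chest rests level on the other three. 1.5 to 3 N down here makes the corner dip by that gap (0.07 to 0.11 rad); it rocks back when let go.
- wedge: Plain grey plastic wedge, loose, 0.12 kg, 120 mm long (x), 50 wide (y). Origin: centre of its underside. It starts beside the chest on its +y side, +x pointing roughly at the short foot. The top ramps up 1 in 5 from 3 mm high at x = +60 to 23 mm at x = -40, then is flat to x = -60. It fits below the chest's body.
- wedge_tip (a point): Middle of the wedge's thin end, (60, 0, 0) mm in its frame. Snug, the foot rests on the ramp 5 to 30 mm ahead (+x) of the wedge's origin, the tip beyond the foot. The shallow ramp stays put by friction.
- wedge_back (a point): Middle of the wedge's upright back face, (-60, 0, 11) mm in its frame; push here. The wedge slides on the counter at about 1 N; once the ramp meets the foot the push rises within a few mm: about 4 N more is snug, over 20 N is ramming.
- pad: Bystander: flat grey plastic block 40 x 90 x 20 mm, not a wedge. Origin: centre of underside.
- tape: Bystander: paper tape roll, 76 mm across, 25 mm high. Origin: centre of underside.
- carton: Bystander: paper carton 50 x 100 x 35 mm. Origin: centre of underside.
- saline: Bystander: clear bottle, 64 mm across, 150 mm high. Origin: centre of underside.
- cup1: Bystander: blue cup, 76 mm across, 120 mm high. Origin: centre of underside.
- cup2: Bystander: a second blue cup like it.
- bowl: Bystander: steel bowl, 100 mm across, 45 mm high. Origin: centre of underside.
Things that resemble listed ones, but are neither listed nor needed, are in the scene too. Leave any red look-alike of the wedge alone.

How it is judged:
On the way:
1. the wedge's ramp is under the short foot (x of corner in the frame of wedge between -0.045 and 0.045 m and y of corner in the frame of wedge between -0.025 and 0.025 m), for 0.2 s.
At the end, for the whole second after the job is handed in: Fingers press the chest's top (over 5 N) within 50 mm of the corner point; chest level within 0.015 rad, borne by the wedge (over 0.5 N), its ramp under the foot (45 mm along, 25 mm across from its origin); wedge flat on the counter, untouched; all still; chest and bystanders moved under 30 mm (all of step 1 and contact force between the fingers and chest above 5 N and horizontal distance between the grasp point and corner below 0.05 m and height (world z) of the grasp point above 0.07 m and angle between chest's own z axis and vertical below 0.015 rad and contact force between wedge and chest above 0.5 N and contact force between the fingers and wedge below 0.2 N and linear speed of each of chest, wedge below 0.01 m/s and height (world z) of wedge below 0.008 m and distance of each of chest, pad, tape, carton, saline, cup1, cup2, bowl from where it was at the start of the episode below 0.03 m); the arm keeps its last pose, push and grip.
It fails at once if the wedge is lifted or tipped (height (world z) of wedge above 0.015 m or angle between wedge's own z axis and vertical above 0.2 rad).
It fails at once if the wedge is rammed or squeezed (over 20 N) (contact force between the fingers and wedge above 20 N).
It fails at once if the chest is shoved along over 30 mm, lifted or tipped (distance of chest from where it was at the start of the episode above 0.03 m or height (world z) of chest above 0.025 m or angle between chest's own z axis and vertical above 0.2 rad).
It fails at once if a bystander is moved over 30 mm (distance of any of pad, tape, carton, saline, cup1, cup2, bowl from where it was at the start of the episode above 0.03 m).
It also fails if it takes over 51 s, if anything falls off the work surface, if the arm or the gripper's body presses on something with over 40 N, if the wrist force passes 120 N, or if a joint passes its speed limit or range.

ROBOT

A 6-joint arm with a two-finger parallel gripper is mounted at the origin on the work surface. World frame = base frame: x ahead of the robot, y to its left, z up, the work surface at z = 0. Lengths are in m, angles in rad, forces in N, time in s.
With the tool pointing down it reaches from about 0.325 to 0.85 m from the base axis. Payload 15.5 kg.
Tool frame: the origin (TCP) lies on the centre line of the jaws, within the pads' length; the fingertips stand r.tcp_to_tips ahead of it and the grasp point (between the pads) lies 3 mm ahead of it (r.tcp_to_tips is the distance from the TCP to the fingertips, in m); z points along the fingers, y is the line along which they close (so a half turn about z gives the same grasp; the last joint's range is limited). The gripper opens to 91 mm and grips with 3 to 60 N. Pads are 32 mm wide; open, the fingers measure 118 mm over their backs; the gripper's body (76 mm by 178 mm) begins 60 mm behind the grasp point.
Start: joints at [1.105, 0.494, 1.345, -0, 1.302, -0.096], TCP at [0.226, 0.583, 0.236] pointing down, gripper open.
Joint ranges: [-2.91, 2.91], [-0.82, 2.16], [0.22, 2.67], [-1.22, 4.37], [0.12, 2.79], [-3.08, 3.08]. Speed limits (rad/s): [1.89, 1.89, 2.57, 3.01, 3.01, 3.01].

INTERFACE

Orientations are given as a rotation vector (axis times angle).
In Python, from plant import r, claw, planner, eyes gives the robot as it stands. The module is installed in compiled form; this text tells all that it offers. Calls block until the motion is done:
- r.move_ptp(position, orientation): joint-space move of the TCP to a pose.
- r.line_to(position, rotation=None, speed=0.15, contact_N=None): straight line of the TCP; rotation=None keeps the orientation; speed is the mean speed in m/s. With contact_N (N) it stops when the force on the tool has changed by that much, and returns True; else False.
- r.movej(angles): joint-space move.
- claw.move_gripper(opening, grasp_force=None): opening from 0.0 (shut) to 1.0 (fully open); grasp_force is the grip in N (None keeps the last); returns when the fingers have stopped.
- r.dwell(seconds).
- planner.solve_ik(position, orientation): joint angles nearest the present ones, or None.
- eyes.read_camera(name): name is "scene" or "side" or "wrist"; returns a dict with "color" (384x512x3 uint8, blue, green, red), "fx", "fy", "cx", "cy" (pixels), "view" (4x4, takes a point from world to camera coordinates). Camera axes: x right, y down, z forward; pixel columns grow to the right and rows downward; lengths in m; the calibration is good to about 2 mm. A picture is of the moment at which its call begins. There is no depth.
A pose or a line that the arm cannot do raises r.PlanningError and nothing moves.
- r.finish_job(): hands the job in; it is judged then, once.
Readings, each from a call of its own:
- r.get_time(): time.
- r.get_joints(): joint angles.
- r.get_qvel(): joint speeds.
- r.get_tau(): joint torques, N m.
- r.get_eef_pos(): TCP position.
- r.get_eef_rot(): TCP orientation.
- r.get_contact_force(): force on the tool from outside, world axes, zero at the start.
- r.get_wrist_torque(): the same for the moment, N m.
- r.get_gripper_width(): opening from 0.0 (shut) to 1.0 (fully open).
- r.get_grip_force(): force on a finger pad.
Only numpy, scipy, OpenCV 4.12 (cv2) and the standard library are available. Lean on these libraries where they do the work, as an engineer would, in place of code of your own. Each camera call takes 0.05 s, during which the arm holds its last target. There are 200 camera calls.

## Working session

There is one attempt and no reset: what is moved stays moved. The work goes in short steps, each a Python script; the robot and the scene stay as the last script left them, time stands still between calls to the robot, and variables do not carry over. Pictures are saved under pics/ and viewed, at most 10 in all, crops included, and the job is handed in when it is done.

```bash
mkdir -p pics; cat > h.py <<'E'
import numpy as np, cv2
from plant import r, claw, planner, eyes
def shot(n,f):
    c=eyes.read_camera(n); cv2.imwrite(f'pics/{f}.png',c['color']); np.savez(f'pics/{f}.npz',**{k:np.array(v) for k,v in c.items()}); return c
def load(f): return dict(np.load(f'pics/{f}.npz'))
def ray(c,u,v,z):
    V=c['view']; R=V[:3,:3]; o=-R.T@V[:3,3]
    d=R.T@np.array([(u-c['cx'])/c['fx'],(v-c['cy'])/c['fy'],1]); return o+d*(z-o[2])/d[2]
def proj(c,p):
    q=c['view'][:3,:3]@np.array(p)+c['view'][:3,3]; return np.array([c['fx']*q[0]/q[2]+c['cx'],c['fy']*q[1]/q[2]+c['cy']])
E
python3 - <<'E'
from h import *
a=shot('scene','s0');b=shot('side','d0');c=shot('wrist','w0')
for k in (a,b,c): print(k['fx'],(-k['view'][:3,:3].T@k['view'][:3,3]).round(3),k['view'][2,:3].round(2))
print(r.tcp_to_tips,r.get_eef_rot(),r.get_time())
E
```

```text
376.74149523807245 [ 1.236 -0.34   0.852] [-0.63  0.31 -0.71]
436.12380788594425 [ 0.025 -0.678  1.034] [ 0.41  0.53 -0.74]
302.77048619221614 [0.157 0.609 0.384] [ 0.25 -0.1  -0.96]
0.022 [-5.79043173e-01 -3.08752473e+00  1.32435797e-03] 0.15
```

View pics/s0.png

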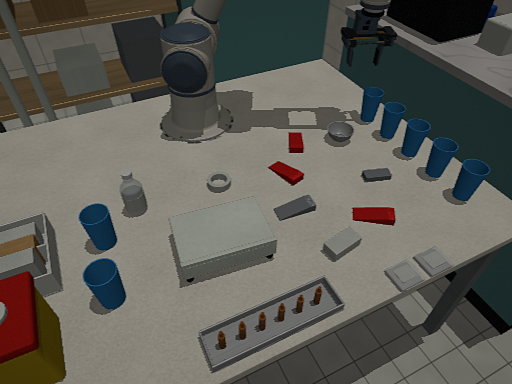

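View pics/d0.png

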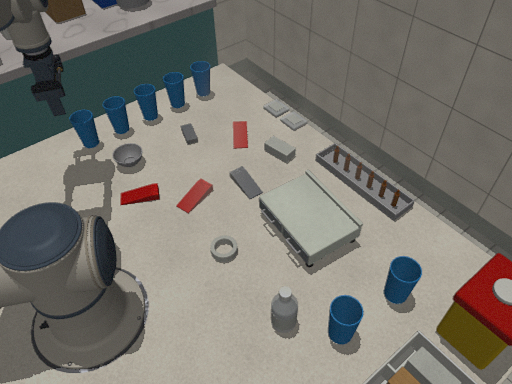

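View pics/w0.png

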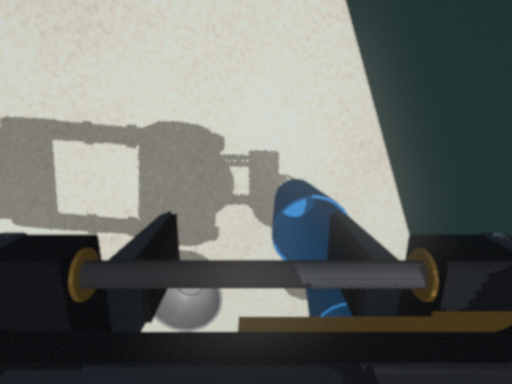

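The scene view shows these candidates for the wedge: a grey block at (295,207), the small grey pad at (377,175), and red look-alikes at (286,173), (373,215) and (295,142). The carton is at (342,242). The grey block beside the chest at (295,207) fits the description, and in the side view it is at (245,182). The wrist view shows only the bowl and a cup. I'll check the choice in one close crop.

```bash
python3 - <<'E'
from h import *
a=load('s0')['color'][160:300,150:350]; b=load('d0')['color'][150:280,215:375]
A=cv2.resize(a,None,fx=4,fy=4,interpolation=cv2.INTER_CUBIC)[:, :800]
cv2.imwrite('pics/c1.png',A)
B=cv2.resize(b,None,fx=4.5,fy=4.5,interpolation=cv2.INTER_CUBIC); cv2.imwrite('pics/c2.png',B)
E
```

```text
(no output)
```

View pics/c1.png

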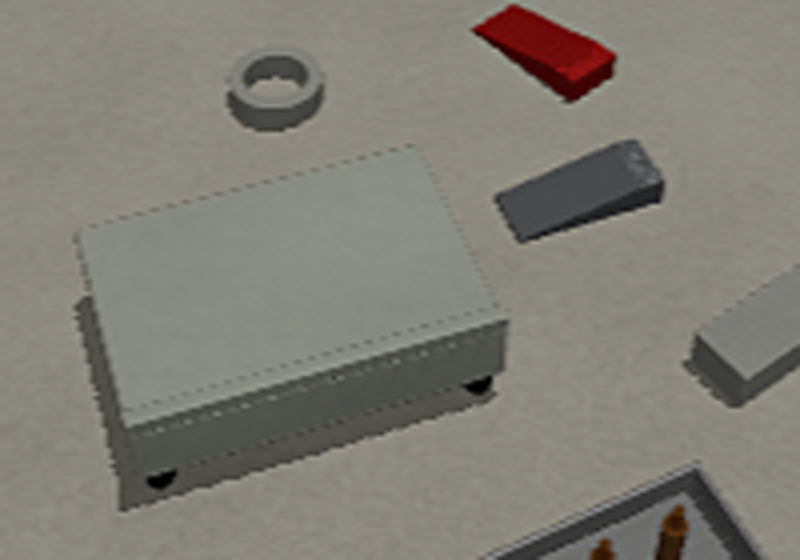

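View pics/c2.png

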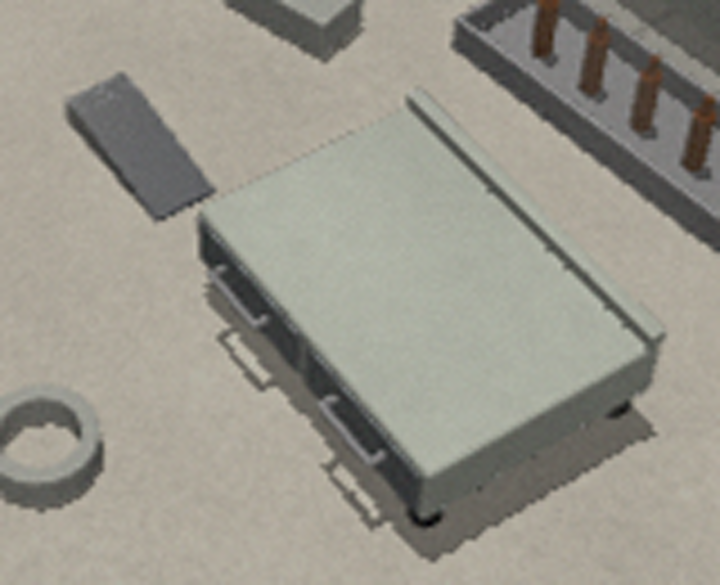

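The crop confirms the grey wedge: its thin end is at scene crop (509,220), facing the chest corner at crop (415,147), and its thick back is at (650,165). The side view agrees, with the tip at crop (187,205), and the chest's -x,+y corner is at crop (200,213).

```bash
cat > m.py <<'E'
from h import *
a=load('s0'); b=load('d0')
S=lambda x,y,z: ray(a,150+(x+.5)/4-.5,160+(y+.5)/4-.5,z)
D=lambda x,y,z: ray(b,215+(x+.5)/4.5-.5,150+(y+.5)/4.5-.5,z)
P={}
def show(n,s,d,z):
    p,q=S(*s,z)[:2],D(*d,z)[:2]; P[n]=(p+q)/2; print(n,p.round(4),q.round(4))
show('c-+',(415,147),(200,213),.078)
show('c--',(78,235),(428,480),.078)
show('c++',(507,319),(415,88),.09)
show('c+-',(125,424),(662,335),.09)
show('wtL',(495,199),(160,219),.003)
show('wtR',(523,241),(214,190),.003)
show('wbL',(632,140),(66,104),.023)
show('wbR',(664,183),(122,72),.023)
n=np.linalg.norm
print('chest',n(P['c-+']-P['c--']),n(P['c++']-P['c+-']),n(P['c-+']-P['c++']),n(P['c--']-P['c+-']))
print('wedge',n(P['wtL']-P['wtR']),n(P['wbL']-P['wbR']),n(P['wtL']-P['wbL']),n(P['wtR']-P['wbR']))
cy=P['c-+']+P['c++']-P['c--']-P['c+-']; cy/=n(cy); cx=np.array([cy[1],-cy[0]])
cc=sum(P[k] for k in('c-+','c--','c++','c+-'))/4; corner=cc-.075*cx+.11*cy
wm=(P['wtL']+P['wtR'])/2; wb=(P['wbL']+P['wbR'])/2; wx=wm-wb; wx/=n(wx); wc=(wm+wb)/2
print('cc',cc,'cx',cx,'ang',np.arctan2(cx[1],cx[0]),'corner',corner)
print('wc',wc,'wx',wx,'ang',np.arctan2(wx[1],wx[0]),'tip',wm,'back',wb)
d=corner-wc; print('corner in wedge',d@wx,d@np.array([-wx[1],wx[0]]), 'angle to chest -y', np.arctan2(-cy[1],-cy[0]))
E
python3 m.py
```

```text
c-+ [ 0.5479 -0.0107] [ 0.5409 -0.0146]
c-- [ 0.5239 -0.2539] [ 0.5145 -0.2581]
c++ [ 0.723  -0.0297] [ 0.7176 -0.0271]
c+- [ 0.6933 -0.2737] [ 0.6892 -0.2765]
wtL [0.5582 0.0521] [0.5563 0.0508]
wtR [0.6049 0.0511] [0.6025 0.0481]
wbL [0.5655 0.1678] [0.5611 0.1668]
wbR [0.6153 0.1655] [0.6123 0.1673]
chest 0.24469786135753208 0.2483751497347077 0.1766388415119337 0.17307440058308798
wedge 0.04651164640782603 0.05047366444555646 0.11595736433283867 0.1172404102688846
cc [ 0.61880171 -0.14303843] cx [ 0.99392635 -0.11004727] ang -0.11027061183772612 corner [ 0.55636243 -0.02545298]
wc [0.58451204 0.10869692] wx [-0.06902077 -0.99761522] ang -1.6398720199151793 tip [0.58048874 0.0505447 ] back [0.58853535 0.16684914]
corner in wedge 0.13577289063349532 -0.01882335313335198 angle to chest -y -1.6810669386326227
```

```bash
cat >> m.py <<'E'
print('carton',S(695,333,.035),S(745,375,.035),'red',S(570,100,0),S(615,65,.023),S(568,80,.023))
def down(th): return np.pi*np.array([np.cos(th/2),np.sin(th/2),0])
E
python3 - <<'E'
from m import *
for t,o in((.151,.080),(.151,.041)):
    p=[*(corner+t*cy+o*cx),.026]; print(p)
    for th in (-.11,np.pi-.11): print(planner.solve_ik(p,down(th)))
p=[*(corner+.25*cy),.026]; print(p,planner.solve_ik(p,down(np.pi/2-.11)))
E
```

```text
c-+ [ 0.5479 -0.0107] [ 0.5409 -0.0146]
c-- [ 0.5239 -0.2539] [ 0.5145 -0.2581]
c++ [ 0.723  -0.0297] [ 0.7176 -0.0271]
c+- [ 0.6933 -0.2737] [ 0.6892 -0.2765]
wtL [0.5582 0.0521] [0.5563 0.0508]
wtR [0.6049 0.0511] [0.6025 0.0481]
wbL [0.5655 0.1678] [0.5611 0.1668]
wbR [0.6153 0.1655] [0.6123 0.1673]
chest 0.24469786135753208 0.2483751497347077 0.1766388415119337 0.17307440058308798
wedge 0.04651164640782603 0.05047366444555646 0.11595736433283867 0.1172404102688846
cc [ 0.61880171 -0.14303843] cx [ 0.99392635 -0.11004727] ang -0.11027061183772612 corner [ 0.55636243 -0.02545298]
wc [0.58451204 0.10869692] wx [-0.06902077 -0.99761522] ang -1.6398720199151793 tip [0.58048874 0.0505447 ] back [0.58853535 0.16684914]
corner in wedge 0.13577289063349532 -0.01882335313335198 angle to chest -y -1.6810669386326227
carton [0.75217065 0.10193445 0.035     ] [0.79598886 0.11257323 0.035     ] red [0.48511149 0.1603813  0.        ] [0.48533896 0.20069083 0.023     ] [0.48429812 0.15710931 0.023     ]
[np.float64(0.6524936752364578), np.float64(0.11582611601093533), 0.026]
[0.08562538 0.78250219 1.42423101 0.         0.93485945 1.76642171]
[ 0.08562538  0.78250219  1.42423101  0.          0.93485945 -1.37517095]
[np.float64(0.6137305474205034), np.float64(0.12011795966185891), 0.026]
[0.09782691 0.74607335 1.52652205 0.         0.86899726 1.77862324]
[ 9.78269135e-02  7.46073346e-01  1.52652205e+00 -4.44089210e-16
  8.68997255e-01 -1.36296941e+00]
[np.float64(0.5838742469329982), np.float64(0.22302860693025284), 0.026] [ 2.69374571e-01  7.45740607e-01  1.52747485e+00 -4.44089210e-16
  8.68377197e-01  3.79374571e-01]
```

```bash
python3 - <<'E' | tail -12
from m import *
th=np.pi-.11
claw.move_gripper(0.3,10)
q=lambda t,o,z:[*(corner+t*cy+o*cx),z]
r.move_ptp(q(.151,.082,.14),down(th)); print(r.get_time())
r.line_to(q(.151,.082,.026),speed=.12)
print(r.get_time(),r.get_contact_force(),r.get_gripper_width())
r.line_to(q(.151,.041,.026),speed=.03); print(r.get_contact_force(),r.get_eef_pos())
r.line_to(q(.151,.055,.026),speed=.1)
r.line_to(q(.17,.055,.12),speed=.2)
r.move_ptp(q(.25,.0,.12),down(np.pi/2-.11))
print(r.get_time(),r.get_contact_force())
a=shot('scene','s1');b=shot('side','d1')
A=cv2.resize(a['color'][160:260,200:350],None,fx=4,fy=4,interpolation=cv2.INTER_CUBIC)
B=cv2.resize(b['color'][150:225,200:350],None,fx=4,fy=4,interpolation=cv2.INTER_CUBIC)[:200*2]
cv2.imwrite('pics/c3.png',np.vstack([A[:300],B[:300]]))
E
```

```text
wbL [0.5655 0.1678] [0.5611 0.1668]
wbR [0.6153 0.1655] [0.6123 0.1673]
chest 0.24469786135753208 0.2483751497347077 0.1766388415119337 0.17307440058308798
wedge 0.04651164640782603 0.05047366444555646 0.11595736433283867 0.1172404102688846
cc [ 0.61880171 -0.14303843] cx [ 0.99392635 -0.11004727] ang -0.11027061183772612 corner [ 0.55636243 -0.02545298]
wc [0.58451204 0.10869692] wx [-0.06902077 -0.99761522] ang -1.6398720199151793 tip [0.58048874 0.0505447 ] back [0.58853535 0.16684914]
corner in wedge 0.13577289063349532 -0.01882335313335198 angle to chest -y -1.6810669386326227
carton [0.75217065 0.10193445 0.035     ] [0.79598886 0.11257323 0.035     ] red [0.48511149 0.1603813  0.        ] [0.48533896 0.20069083 0.023     ] [0.48429812 0.15710931 0.023     ]
3.4917
4.5917 [0.23441934 0.0372676  0.17545828] 0.29483321461373113
[-0.34489389  0.45939523  0.05057658] [0.61383972 0.12010728 0.02599936]
8.6083 [-0.7305446   0.59083713  0.60489111]
```

View pics/c3.png

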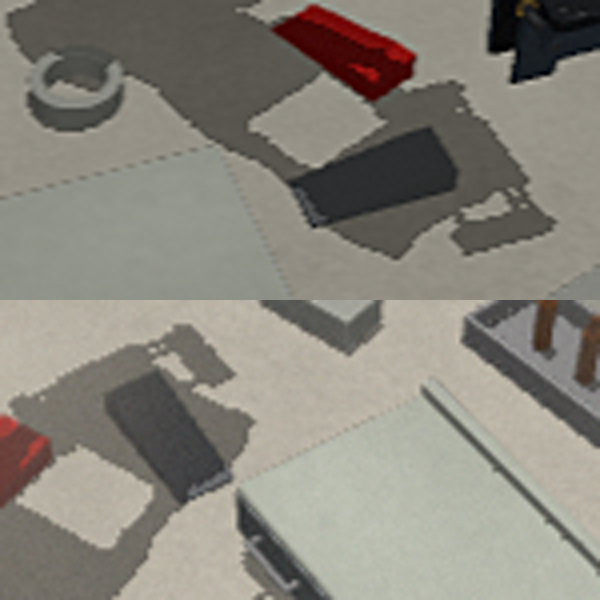

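The wedge has moved across. Its tip corners are now at crop (290,184) and (316,227), its back is at (432,127) and (457,167), and the chest hasn't moved. I'll measure it again.

```bash
cat > m2.py <<'E'
from m import *
print('-----')
a=load('s1'); b=load('d1')
S=lambda x,y,z: ray(a,200+(x+.5)/4-.5,160+(y+.5)/4-.5,z)
D=lambda x,y,z: ray(b,200+(x+.5)/4-.5,150+(y+.5)/4-.5,z)
Q=[]
for s,d,z in (((290,184),(187,202),.003),((316,227),(231,176),.003),((432,127),(106,99),.023),((457,167),(158,72),.023)):
    p,q=S(*s,z)[:2],D(*d,z)[:2]; Q.append((p+q)/2); print(p.round(4),q.round(4))
wm=(Q[0]+Q[1])/2; wb=(Q[2]+Q[3])/2; wx=wm-wb; wx/=n(wx); wc=(wm+wb)/2
print('wc',wc,'ang',np.arctan2(wx[1],wx[0])); d=corner-wc; print(d@wx,d@np.array([-wx[1],wx[0]]))
print('back t,o',(wb-corner)@cy,(wb-corner)@cx,'tip',(wm-corner)@cy,(wm-corner)@cx)
E
python3 m2.py | sed -n '/-----/,$p'
```

```text
-----
[0.5426 0.056 ] [0.5424 0.0523]
[0.5904 0.053 ] [0.586  0.0518]
[0.5532 0.1753] [0.5488 0.1672]
[0.5987 0.1697] [0.6    0.1652]
wc [0.57025383 0.11132344] ang -1.655165125034922
0.1374605263681061 -0.002316015365421208
back t,o 0.19570671440756354 -0.0027535002856826293 tip 0.07924208525620138 0.00026381963678638696
```

```bash
python3 - <<'E' | sed -n '/-----/,$p'
from m2 import *
q=lambda t,o,z:[*(corner+t*cy+o*cx),z]
claw.move_gripper(0.2)
r.line_to(q(.245,-.001,.026),speed=.12)
print(r.get_time(),r.get_contact_force())
t=.115
print(r.line_to(q(t,-.001,.026),speed=.05,contact_N=5),r.get_contact_force())
f0=None
for i in range(5):
    p=r.get_eef_pos()[:2]; t=(p-corner)@cy
    hit=r.line_to(q(t-.010,-.001,.026),speed=.01,contact_N=4)
    f=r.get_contact_force(); p=r.get_eef_pos()[:2]; print(r.get_time(),hit,(p-corner)@cy,(p-corner)@cx,f)
    if hit or f@[*cy,0]>4.5 : break
E
```

```text
-----
[0.5426 0.056 ] [0.5424 0.0523]
[0.5904 0.053 ] [0.586  0.0518]
[0.5532 0.1753] [0.5488 0.1672]
[0.5987 0.1697] [0.6    0.1652]
wc [0.57025383 0.11132344] ang -1.655165125034922
0.1374605263681061 -0.002316015365421208
back t,o 0.19570671440756354 -0.0027535002856826293 tip 0.07924208525620138 0.00026381963678638696
10.0083 [-0.07022129  0.04585125  0.082563  ]
False [-0.28636673 -0.37198059 -0.55298029]
13.9 False 0.10510434318209448 -0.0009982197098375634 [ 0.54711585  0.59565005 -0.06320414]
15.05 False 0.09513699697191774 -0.0009727229401312713 [0.17135659 2.22962791 0.80010395]
15.4583 True 0.09356152265899169 -0.00118755926082576 [-0.55880017  0.36131618 -0.30793202]
```

```bash
python3 - <<'E' | sed -n '/back t,o/,$p'
from m2 import *
q=lambda t,o,z:[*(corner+t*cy+o*cx),z]
def F(k=6):
    v=[]
    for _ in range(k): v.append(r.get_contact_force()); r.dwell(.02)
    return np.mean(v,0)@[*cy,0],np.std(v,0)@[*abs(cy),0]
print(F())
for i in range(6):
    p=r.get_eef_pos()[:2]; t=(p-corner)@cy
    hit=r.line_to(q(t-.001,-.001,.026),speed=.005,contact_N=5)
    f=F(); p=r.get_eef_pos()[:2]; print(r.get_time(),hit,(p-corner)@cy,f)
    if f[0]>4.5: break
c=shot('scene','s2');d=shot('side','d2')
A=cv2.resize(c['color'][160:260,200:350],None,fx=4,fy=4,interpolation=cv2.INTER_CUBIC)
B=cv2.resize(d['color'][150:225,200:350],None,fx=4,fy=4,interpolation=cv2.INTER_CUBIC)
cv2.imwrite('pics/c4.png',np.vstack([A[:300],B]))
E
```

```text
back t,o 0.19570671440756354 -0.0027535002856826293 tip 0.07924208525620138 0.00026381963678638696
(np.float64(-0.1399542895505311), np.float64(0.26036985588912354))
15.9167 True 0.09319616500269574 (np.float64(0.4639896677900733), np.float64(0.6978659534359117))
16.2417 True 0.09301401744261044 (np.float64(0.4650932487729068), np.float64(0.7105730980368988))
16.575 True 0.09291005827709092 (np.float64(0.9132939659207352), np.float64(0.4201037107489325))
16.9333 True 0.09282967382831762 (np.float64(1.6269398079862987), np.float64(0.3803355610639584))
17.2917 True 0.09276878008426664 (np.float64(1.215810171436479), np.float64(0.48216976148502383))
17.6583 True 0.09277859047538811 (np.float64(1.0809812428239436), np.float64(0.4024293614030625))
```

View pics/c4.png

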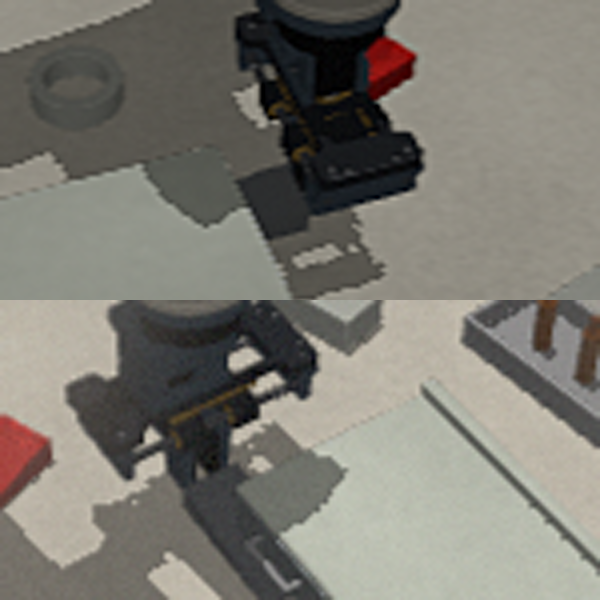

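The push held at 5 N with less than 0.2 mm of give per step, so the wedge is snug. The picture shows the ramp under the chest corner at scene crop (270,200), with the chest in place. Next I back off and do the press test.

```bash
python3 - <<'E' | sed -n '/back t,o/,$p'
from m2 import *
q=lambda t,o,z:[*(corner+t*cy+o*cx),z]
def F(k=6):
    v=[]
    for _ in range(k): v.append(r.get_contact_force()); r.dwell(.02)
    return np.mean(v,0)
r.line_to(q(.112,-.001,.026),speed=.05)
r.line_to(q(.112,-.001,.15),speed=.15)
claw.move_gripper(0.0,10)
r.line_to(q(-.006,.006,.125),speed=.12)
f0=F(); print(r.get_time(),f0)
hit=r.line_to(q(-.006,.006,.080),speed=.025,contact_N=3)
z=r.get_eef_pos()[2]; print(r.get_time(),hit,z,F()-f0)
for i in range(10):
    if not hit or r.get_time()>36: break
    z=r.get_eef_pos()[2]
    r.line_to(q(-.006,.006,z-.001),speed=.006,contact_N=10)
    f=F()-f0; print(round(r.get_time(),2),r.get_eef_pos()[2],f.round(2))
    if f[2]>9: break
E
```

```text
back t,o 0.19570671440756354 -0.0027535002856826293 tip 0.07924208525620138 0.00026381963678638696
20.975 [ 0.25300703 -0.03426978  0.12571736]
22.025 True 0.0998699109191025 [-1.82794778  0.30444266 10.14758416]
22.43 0.0998880053438814 [-2.7  -0.2  11.49]
```

```bash
python3 - <<'E'
from h import *
r.dwell(.5); print(r.get_contact_force(),r.get_eef_pos())
c=shot('scene','s3');d=shot('side','d3')
A=cv2.resize(c['color'][150:300,150:350],None,fx=2,fy=2); B=cv2.resize(d['color'][130:280,200:400],None,fx=2,fy=2)
cv2.imwrite('pics/c5.png',np.vstack([np.hstack([A,cv2.resize(load('s0')['color'][150:300,150:350],None,fx=2,fy=2)]),np.hstack([B,cv2.resize(load('d0')['color'][130:280,200:400],None,fx=2,fy=2)])]))
E
```

```text
[-2.2031864  -0.11324529 11.34894845] [ 0.56169163 -0.03203789  0.09988634]
```

View pics/c5.png

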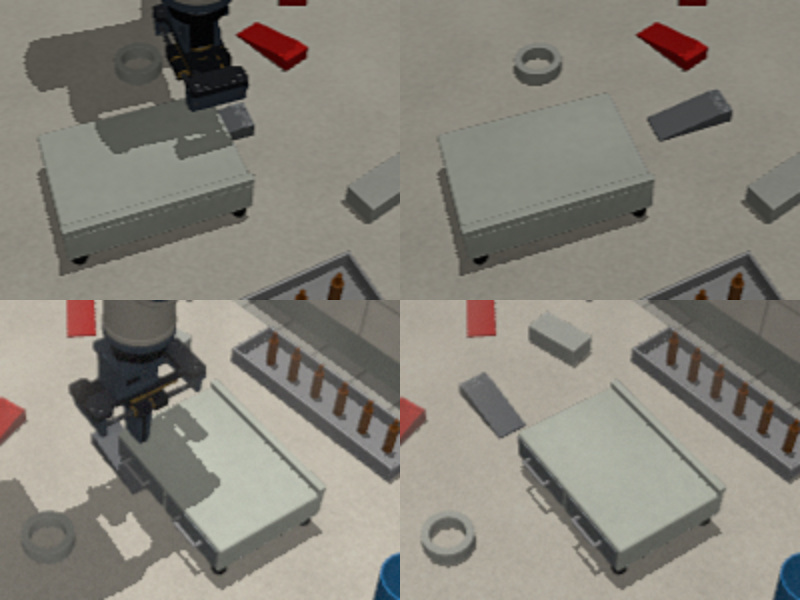

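The chest and bystanders in view are where they started, compared side by side with the first pictures. The wedge is under the corner at scene crop (238,122), and the fingers hold 11 N with the top at 78 mm and no dip.

```bash
python3 -c "
from plant import r
print(r.finish_job(), r.get_time())"
```

```text
the job is handed in; nothing more can be done
the job is handed in; nothing more can be done
```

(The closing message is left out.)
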